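# Show the underside of a check weight to the inspection camera

## Robot

A 6-joint arm with a two-finger parallel gripper is mounted at the origin on a cart in front of the work surface, level with it; the furniture and walls round the work are solid. World frame = base frame: x ahead of the robot, y to its left, z up, the work surface at z = 0. Lengths are in m, angles in rad, forces in N, time in s.
With the tool pointing down it reaches from about 0.35 to 0.975 m from the base axis. Payload 4.9 kg.
Tool frame: the origin (TCP) lies midway between the tips of the shut fingers; the grasp point (between the pads) lies 19 mm behind it; z points along the fingers, y is the line along which they close (so a half turn about z gives the same grasp; the last joint's range is limited). The gripper opens to 85 mm and grips with 20 to 120 N. Pads are 22 mm wide; open, the fingers measure 114 mm over their backs; the gripper's body (76 mm by 85 mm) begins 54 mm behind the grasp point. The pads swing forward as they close: fully open they stand 13 mm farther back than shut.
Start: joints at [1.152, 0.053, 1.613, -0, 1.476, -0.119], TCP at [0.185, 0.597, 0.231] pointing down, gripper open.
Joint ranges: [-3.01, 3.01], [-1.01, 2.22], [0.06, 2.58], [-1.02, 4.17], [0.09, 2.62], [-3.14, 3.14]. Speed limits (rad/s): [2.57, 2.57, 3.14, 3.14, 3.14, 3.14].

## Interface

Orientations are given as a rotation vector (axis times angle).
In Python, from station import telemetry, optics, ctrl gives the robot as it stands.
- The arm moves only by the shell command python3 -m pendant 'ROWS' [FORCE]. ROWS is JSON, one flat list of numbers, 7 for each row, row after row: the turn, a rotation vector about the tool's x, y, z as a fraction of full scale, then the shift along the tool's x, y, z as a fraction of full scale, then the opening, from 0 (shut) to 1 (fully open). In form: [ax, ay, az, tx, ty, tz, fingers, ax, ay, az, tx, ty, tz, fingers, ...]. A call has 1 to 12 rows; each row is the pose to reach, as a shift and turn from the pose commanded when the call began, along the tool's axes at that moment; what a row does not reach only later rows make up. Full scale, the value 1, is 300 mm for a shift and 30 degrees for a turn. A row lasts 1/8 s, in which the tool goes at most 62.5 mm and 10.7 degrees, less where a joint would pass 70% of its speed; a pose out of reach is approached as far as the arm can. A call with a number of a shift or a turn outside -1 to 1 is refused whole. A call with a gripper value outside its range is refused whole. The fingers move at their own pace and stop on an object; FORCE is the grip in N (left out, the last holds). Time passes only in rows, so rows that repeat a pose let the fingers close. It gives the time, the measured TCP pose, the force, the opening and the grip force at its end, in the units of the state.
- telemetry.get_obs(): the state, without advancing time (a new reading comes with each control period).
- optics.get_image(name): name is "scene" or "side" or "wrist"; returns a dict with "image" (480x640x3 uint8, red, green, blue), "depth" (480x640 float32, m along the optical axis (not along the pixel's ray), 0 where there is no reading), "fx", "fy", "cx", "cy" (pixels), "rvec" (rotation vector, rad) and "tvec" (3), from world to camera coordinates, as OpenCV has them. Camera axes: x right, y down, z forward; pixel columns grow to the right and rows downward; lengths in m; the calibration is good to about 2 mm. The wrist camera is an equidistant fisheye: a pixel r from the principal point sees the ray r / f radians off the axis. A picture is of the moment at which its call begins.
- ctrl.finish_job(): hands the job in; it is judged then, once.
The state is a dict: "t": time; "q": joint angles; "dq": joint speeds; "effort": joint torques, N m; "tool_pos": TCP position; "tool_rot": TCP orientation; "contact_force": force on the tool from outside, world axes, zero at the start; "wrist_torque": the same for the moment, N m; "opening": finger opening in m; "grip_force": force on a finger pad.
Only numpy, scipy, OpenCV 4.12 (cv2) and the standard library are available. Lean on these libraries where they do the work, as an engineer would, in place of code of your own. Each camera call takes 0.05 s, during which the arm holds its last target. There are 200 camera calls.

## Task

Open the wooden weight case fully by the pull on the front of its lid, so that the lid leans back on its stop by itself, then pluck the second-largest brass weight out of its pocket and hold it up in front of the inspection camera: underside facing the lens squarely and centred on it, 50 mm from the glass, the knob pointing away. Finish holding it still there in the gripper, so that the camera can read the underside; leave the other weights in their pockets, do not knock the camera out of its setting, and leave everything else on the bench where it is.

Things in the scene. Friction and masses are not known exactly. Their poses are not given: they have to be found in the camera images.
- case: wooden weight case, fixed: bored block, case x -32 to +48, y -80 to +80 mm, 26 mm high; closed hollow lid on it to 62 mm. Origin on the bench under the weights' row; x away from the pull toward the hinge, y along the row, z up. Pockets 10 mm deep, 1 mm play, at x = 0, y = +52, +8, -30, -59 mm for the 34, 27, 22 and 17 mm weights. Forceps lie flush in a groove behind
- case_lid (a joint): opening angle of the case's lid in rad: 0 closed (at the start), 2.2 fully open, leaning back on its stop. The hinge line runs along case y at case x = +48, z = 26 mm. The lid (80 mm deep, 0.12 kg), let go, falls shut below about 0.75 rad, stays by friction up to about 1.2 and falls fully open by itself beyond about 1.4 rad
- lid_knob (a point): centre of the brass ball pull (15 mm diameter, 7 mm stem), 16 mm in front of the middle of the lid's front. Closed it is 37 mm above the bench, 96 mm in front of the hinge line and 11 mm above that; it swings with the lid about the hinge line. Pinched from above along case y, it turns between the pads as the lid swings
- lid_hinge (a point): middle of the lid's hinge line
- weight_100: the weight to show: brass, second largest, loose, 0.1 kg. Cylinder 27 mm in diameter, 20 mm high, then a thin neck and a cylindrical knob 13 mm in diameter from 23.3 to 32 mm. Origin at the centre of its flat underside, z up through the knob. It stands on its pocket's floor, 16 mm above the bench: 10 mm of the cylinder and all the knob rise above the block
- weight_200: largest brass weight, 34 mm in diameter, 39 mm high, 29 mm of it above the block; stays in its pocket. Origin at the centre of the underside
- weight_50: third brass weight, 22 mm in diameter, 26 mm high, 16 mm of it above the block; stays in its pocket. Origin at the centre of the underside
- weight_20: smallest brass weight, 17 mm in diameter, 21 mm high, 11 mm of it above the block; stays in its pocket. Origin at the centre of the underside
- camera: inspection camera: grey base plate 120 x 104 x 10 mm, fixed, with a steel yoke (74 mm wide, 98 mm over the black tilt knobs, 93 mm high) that carries the barrel. Origin on the bench at the middle of the plate's front edge, z up, x to the rear, y to the left along the tilt axis, which is at x = 52, z = 72 mm
- camera_lens (a point): centre of the lens glass (24 mm in diameter) of the barrel (44 mm in diameter, black ring light 50 mm round the lens). The barrel looks up and leans to camera -x, the robot's side, by 0.15 to 0.55 rad from vertical, varying. z points out along the line of sight, y along the tilt axis, which is 45 mm behind the glass. Friction holds the tilt: do not bump it
- camera_focus (a point): the camera's focus point, 50 mm in front of the lens glass on the line of sight, where the centre of the weight's underside has to be; same axes as camera_lens, so the weight's z has to point along this z
- notebook: leather notebook 174 x 119 x 18 mm, front left on the bench; stays. Origin under its centre
- cup: small porcelain cup, 60 mm wide, 52 mm high, at the left; stays. Origin under its centre
- bowl: porcelain bowl 110 mm wide, 54 mm high, behind the work; stays. Origin under its centre
- dropper: amber dropper bottle 38 mm wide, 119 mm high, at the right; stays. Origin under its centre
- tincture_press: tall iron press (0.4 m high) that stands fixed at the back left; keep the arm clear of it. Origin under its centre

How it is judged:
By the outcome, as a careful person would: the job done as asked, in the order asked, and still so for the second after the job is handed in, while the arm keeps its last pose, push and grip.
It also fails if it takes over 48 s, if anything falls off the work surface, if the arm or the gripper's body presses on something with over 40 N, if the wrist force passes 120 N, or if a joint passes its speed limit or range.

## Working session

There is one attempt and no reset: what is moved stays moved. The work goes in short steps, Python scripts to look and compute and a shell command to move; the robot and the scene stay as the last step left them, time stands still between calls to the robot, and variables do not carry over. Pictures are saved under pics/ and viewed, at most 12 in all, crops included, and the job is handed in when it is done.

```bash
mkdir -p pics; ls; cat > h.py <<'E'
import numpy as np, cv2, pickle
from scipy.spatial.transform import Rotation as R
from station import telemetry, optics, ctrl
def grab(n,fn=None):
    d=optics.get_image(n)
    pickle.dump(d,open(f'{n}.pkl','wb'))
    if fn: cv2.imwrite('pics/'+fn,d['image'][:,:,::-1])
    return d
def cloud(d):
    h,w=d['depth'].shape; u,v=np.meshgrid(np.arange(w),np.arange(h)); z=d['depth'].astype(float)
    P=np.stack([(u-d['cx'])/d['fx']*z,(v-d['cy'])/d['fy']*z,z],-1)
    Rm=R.from_rotvec(np.ravel(d['rvec'])).as_matrix(); W=(P-np.ravel(d['tvec']))@Rm
    W[z<=0]=np.nan; return W
E
python3 - <<'E'
from h import *
o=telemetry.get_obs(); print({k:np.round(v,3) for k,v in o.items()})
for n in('scene','side'):
    d=grab(n,n+'0.png'); print(n,d['fx'],d['rvec'],d['tvec'],(-R.from_rotvec(np.ravel(d['rvec'])).as_matrix().T@np.ravel(d['tvec'])).round(3))
E
```

```text
pics
{'t': np.float64(0.0), 'q': array([ 1.152,  0.053,  1.614, -0.   ,  1.476, -0.119]), 'dq': array([ 0.   ,  0.001, -0.001, -0.001, -0.001,  0.001]), 'effort': array([ 1.0000e-03, -3.9370e+01, -3.7017e+01, -0.0000e+00,  7.0000e-03,
       -0.0000e+00]), 'tool_pos': array([0.184, 0.597, 0.23 ]), 'tool_rot': array([-4.690e-01, -3.106e+00,  3.000e-03]), 'contact_force': array([-0.166,  0.051, -0.305]), 'wrist_torque': array([ 0.044,  0.001, -0.02 ]), 'grip_force': np.float64(0.0), 'opening': np.float64(0.086)}
scene 486.78430023540585 [ 2.35886709 -0.72370411  0.2397295 ] [-0.60034012  0.22717702  1.03721757] [ 0.241 -0.744  0.936]
side 556.2770414312054 [ 2.18127134 -0.57879364  0.27204196] [-0.62827369  0.20416665  1.49313874] [ 0.037 -1.219  1.086]
```

View pics/scene0.png

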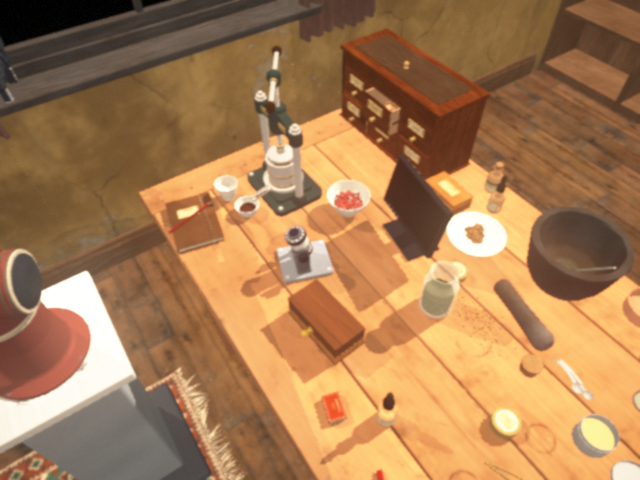

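View pics/side0.png

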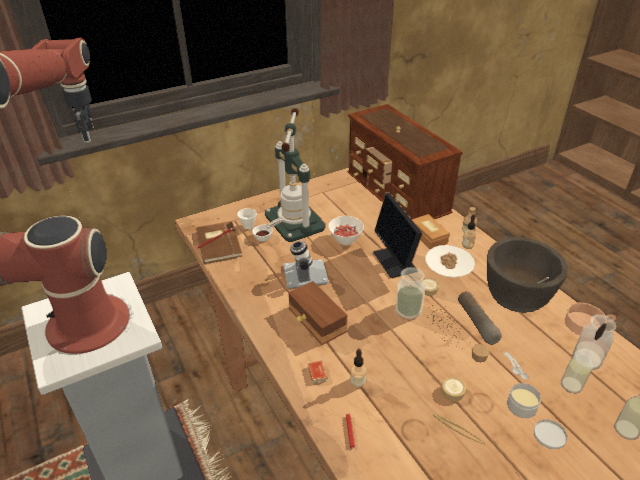

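The scene view shows the closed case at about (327,318), its ball pull at about (307,332) and the inspection camera at about (303,255), with the notebook, cup and press behind. Next I'll measure the case and camera from the depth image.

```bash
python3 - <<'E'
from h import *
for n,(px,py) in (('scene',(325,318)),('side',(318,310))):
    d=pickle.load(open(n+'.pkl','rb')); W=cloud(d)
    c=W[py,px]; print(n,'lid',c.round(3))
    m=(abs(W[...,2]-.062)<.005)&(np.hypot(W[...,0]-c[0],W[...,1]-c[1])<.12)
    P=W[m]; r=cv2.minAreaRect((P[:,:2]*1000).astype(np.float32)); print(' top',r,np.median(P[:,2]), cv2.boxPoints(r).round(0).tolist())
    kx,ky=(307,332) if n=='scene' else (300,318)
    for v in range(ky-5,ky+6,2): print([tuple((W[v,u]*1000).round(0).astype(int)) for u in range(kx-6,kx+7,3)])
    # camera plate
    cx,cy=(303,255) if n=='scene' else (302,262)
    c=W[cy,cx]; print(' cam',c.round(3))
    near=np.hypot(W[...,0]-c[0],W[...,1]-c[1])<.13
    m=(abs(W[...,2]-.010)<.004)&near
    P=W[m]; r=cv2.minAreaRect((P[:,:2]*1000).astype(np.float32)); print(' plate',len(P),r,cv2.boxPoints(r).round(0).tolist())
    m=(W[...,2]>.06)&near&(W[...,2]<.16); P=W[m]; print(len(P),P.mean(0),P.max(0))
d=pickle.load(open('scene.pkl','rb'))
im=d['image'][:,:,::-1]; a=cv2.resize(im[215:365,235:385],(600,600),interpolation=2)
cv2.imwrite('pics/crop1.png',a)
d=optics.get_image('wrist'); print({k:v for k,v in d.items() if k not in('image','depth')})
E
```

```text
scene lid [ 0.53  -0.308  0.062]
 top ((537.409912109375, -295.86163330078125), (81.85894012451172, 162.42138671875), 5.068609714508057) 0.06069356109390177 [[489.0, -219.0], [504.0, -380.0], [585.0, -373.0], [571.0, -211.0]]
[(np.int64(493), np.int64(-269), np.int64(5)), (np.int64(497), np.int64(-275), np.int64(10)), (np.int64(497), np.int64(-288), np.int64(29)), (np.int64(498), np.int64(-300), np.int64(44)), (np.int64(499), np.int64(-311), np.int64(59))]
[(np.int64(492), np.int64(-271), np.int64(0)), (np.int64(496), np.int64(-277), np.int64(5)), (np.int64(491), np.int64(-298), np.int64(40)), (np.int64(497), np.int64(-302), np.int64(40)), (np.int64(499), np.int64(-309), np.int64(49))]
[(np.int64(489), np.int64(-275), np.int64(1)), (np.int64(483), np.int64(-300), np.int64(43)), (np.int64(489), np.int64(-301), np.int64(38)), (np.int64(497), np.int64(-301), np.int64(31)), (np.int64(498), np.int64(-311), np.int64(43))]
[(np.int64(476), np.int64(-299), np.int64(40)), (np.int64(481), np.int64(-303), np.int64(41)), (np.int64(486), np.int64(-307), np.int64(42)), (np.int64(498), np.int64(-29
[... 2377 characters left out ...]
int64(491), np.int64(-288), np.int64(5)), (np.int64(497), np.int64(-293), np.int64(6)), (np.int64(498), np.int64(-308), np.int64(19))]
 cam [ 0.569 -0.157  0.088]
 plate 684 ((565.0834350585938, -145.55325317382812), (232.33692932128906, 228.59323120117188), 89.65219116210938) [[450.0, -261.0], [679.0, -262.0], [680.0, -30.0], [451.0, -29.0]]
863 [ 0.55643243 -0.19422481  0.07887879] [ 0.6137148  -0.08825157  0.12257624]
{'fx': 371.64829954431775, 'fy': 371.64829954431775, 'cx': 322.32304164723337, 'cy': 239.5839192538483, 'rvec': array([-2.34336005, -1.73143665, -0.23310093]), 'tvec': array([-0.62401745, -0.03600603,  0.37753757])}<stdin>:8: RuntimeWarning: invalid value encountered in cast
```

View pics/crop1.png

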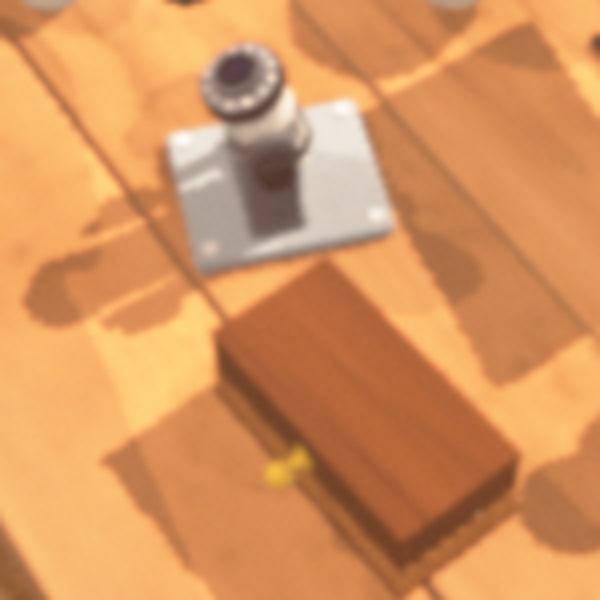

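```bash
cat >> h.py <<'E'
np.set_printoptions(suppress=True,precision=4)
def RT(yaw,zd=(0,0,-1)):
    z=np.array(zd,float); z/=np.linalg.norm(z); y=np.array([np.cos(np.radians(yaw)),np.sin(np.radians(yaw)),0]); y-=z*(y@z); y/=np.linalg.norm(y)
    return np.stack([np.cross(y,z),y,z],1)
def cur():
    o=telemetry.get_obs(); return np.array(o['tool_pos']),R.from_rotvec(o['tool_rot']).as_matrix()
def to(pos,Rt,start=None):
    p,r=start or cur(); rv=R.from_matrix(r.T@Rt).as_rotvec()/np.radians(30); s=r.T@(np.array(pos)-p)/.3
    print('row',np.r_[rv,s].round(4).tolist()); return np.array(pos),Rt
E
python3 - <<'E'
from h import *
a=((.30,.36,.32),RT(84)); to(*a); b=((.42,.08,.34),RT(95.3)); to(*b,start=a); to((.46,-.2,.33),RT(95.3),start=b)
d=optics.get_image('wrist'); Rm=R.from_rotvec(np.ravel(d['rvec'])).as_matrix(); c=-Rm.T@np.ravel(d['tvec']); p,r=cur(); print('cam in tool',r.T@(c-p),'axes',(Rm@r).T)
E
```

```text
row [-0.003, -0.0007, -0.3726, -0.6011, -0.6404, -0.298]
row [0.0, 0.0, -0.3767, -0.4954, -0.8864, -0.0667]
row [0.0, 0.0, 0.0, -0.0466, -0.9417, 0.0333]
cam in tool [ 0.067  -0.     -0.1417] axes [[ 0.0014 -0.9636 -0.2675]
 [ 1.      0.0015 -0.0002]
 [ 0.0006 -0.2675  0.9636]]
```

```bash
python3 -m pendant '[0,0,-0.09,-0.15,-0.16,-0.08,1, 0,0,-0.19,-0.3,-0.32,-0.15,1, 0,0,-0.28,-0.45,-0.48,-0.22,1, 0,0,-0.37,-0.6,-0.64,-0.3,1, 0,0,-0.37,-0.6,-0.64,-0.3,1]'
python3 -m pendant '[0,0,-0.09,-0.12,-0.18,-0.01,1, 0,0,-0.19,-0.25,-0.36,-0.03,1, 0,0,-0.28,-0.37,-0.54,-0.05,1, 0,0,-0.38,-0.5,-0.72,-0.07,1, 0,0,-0.38,-0.5,-0.89,-0.07,1, 0,0,-0.38,-0.5,-0.89,-0.07,1]'
python3 -m pendant '[0,0,0,-0.01,-0.19,0.01,0.5, 0,0,0,-0.02,-0.38,0.02,0.5, 0,0,0,-0.03,-0.57,0.03,0.5, 0,0,0,-0.04,-0.76,0.03,0.5, 0,0,0,-0.05,-0.94,0.03,0.5, 0,0,0,-0.05,-0.94,0.03,0.5]'
python3 - <<'E'
from h import *
d=grab('wrist','w1.png'); print(telemetry.get_obs()['t'],cur(),telemetry.get_obs()['q'])
E
```

```text
t: 0.82
tool_pos: [0.3009, 0.3586, 0.3229]
tool_rot: [0.17, 3.135, 0.002]
contact_force: [0.4, 0.5, -0.3]
opening: 0.0855
grip_force: 0.0
t: 1.58
tool_pos: [0.4211, 0.0754, 0.3423]
tool_rot: [-0.133, 3.139, -0.001]
contact_force: [0.0, 0.4, -0.7]
opening: 0.0856
grip_force: 0.0
t: 2.33
tool_pos: [0.462, -0.202, 0.3323]
tool_rot: [0.141, -3.137, -0.002]
contact_force: [0.1, 0.7, 0.1]
opening: 0.0429
grip_force: 0.0
2.375 (array([ 0.462 , -0.2004,  0.3326]), array([[-0.9958, -0.0916, -0.0012],
       [-0.0916,  0.9958,  0.0015],
       [ 0.001 ,  0.0016, -1.    ]])) [-0.5575 -0.2798  1.7529  0.0007  1.6703 -2.22  ]
```

View pics/w1.png

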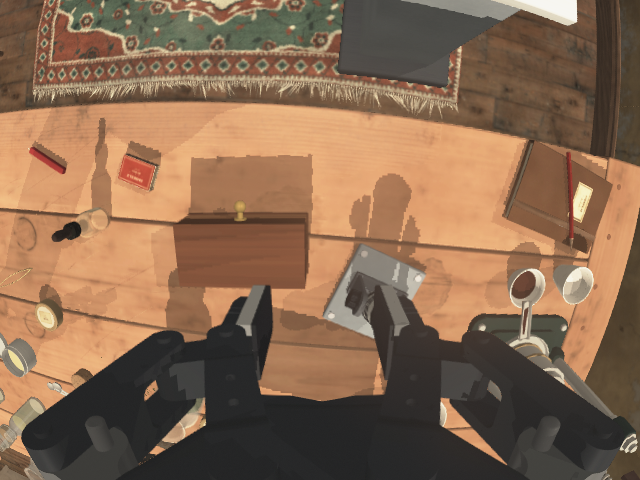

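The wrist view shows the pull at about (240,210) and the lid at x 175–307, y 220–288. The inspection camera's barrel, near (365,290), is partly hidden by the right finger.

```bash
cat >> h.py <<'E'
def wcloud(d):
    h,w=d['depth'].shape; u,v=np.meshgrid(np.arange(w),np.arange(h)); z=d['depth'].astype(float)
    a=(u-d['cx'])/d['fx']; b=(v-d['cy'])/d['fy']; t=np.hypot(a,b)+1e-9; k=np.tan(t)/t
    P=np.stack([a*k*z,b*k*z,z],-1)
    Rm=R.from_rotvec(np.ravel(d['rvec'])).as_matrix(); W=(P-np.ravel(d['tvec']))@Rm
    W[z<=0]=np.nan; return W
E
python3 - <<'E'
from h import *
d=pickle.load(open('wrist.pkl','rb')); W=wcloud(d); im=d['image'].astype(int)
c=W[250,240]; print('lid',c)
m=(abs(W[...,2]-.062)<.006)&(np.hypot(W[...,0]-.537,W[...,1]+.296)<.12); m[290:]=False
P=W[m]; r=cv2.minAreaRect((P[:,:2]*1000).astype(np.float32)); print(r,cv2.boxPoints(r).round(0).tolist())
m=(abs(W[...,2]-.037)<.012)&(np.hypot(W[...,0]-.482,W[...,1]+.301)<.012)
print('knob',W[m].mean(0),W[m].max(0),W[m].min(0),m.sum())
# plate
m=(abs(W[...,2]-.010)<.003)&(np.hypot(W[...,0]-.58,W[...,1]+.15)<.1)&(np.ptp(im,axis=2)<40)
P=W[m]; r=cv2.minAreaRect((P[:,:2]*1000).astype(np.float32)); print('plate',r,cv2.boxPoints(r).round(0).tolist())
a=((.60,-.17,.36),RT(95.3)); to(*a)
E
```

```text
lid [ 0.5304 -0.2933  0.0612]
((539.0187377929688, -296.5500793457031), (81.34242248535156, 160.1035919189453), 4.740588665008545) [[492.0, -220.0], [505.0, -380.0], [586.0, -373.0], [573.0, -213.0]]
knob [ 0.4831 -0.2997  0.0407] [ 0.4935 -0.2936  0.0456] [ 0.4752 -0.3086  0.034 ] 133
plate ((596.900634765625, -118.69998168945312), (103.4793701171875, 119.52709197998047), 69.62918090820312) [[523.0, -146.0], [635.0, -188.0], [671.0, -91.0], [559.0, -49.0]]
row [0.0031, -0.002, -0.0015, -0.4672, 0.059, -0.0918]
```

```bash
python3 -m pendant '[0,0,0,-0.15,0.02,-0.03,0.3, 0,0,0,-0.3,0.04,-0.06,0.3, 0,0,0,-0.47,0.06,-0.09,0.3, 0,0,0,-0.47,0.06,-0.09,0.3, 0,0,0,-0.47,0.06,-0.09,0.3]'
python3 - <<'E'
from h import *
d=grab('wrist'); W=wcloud(d)
ca,sa=np.cos(np.radians(-20.4)),np.sin(np.radians(-20.4)); ax=np.array([.5895,-.116,.072]); ex=np.array([ca,sa,0]);ey=np.array([-sa,ca,0])
m=(np.hypot(W[...,0]-.58,W[...,1]+.11)<.07)&(W[...,2]>.08)&(W[...,2]<.15)
v,u=np.where(m); print(m.sum(),u.min(),u.max(),v.min(),v.max())
L=np.stack([(W[m]-ax)@ex,(W[m]-ax)@ey,W[m][:,2]-.072],1)*1000
H,e1,e2=np.histogram2d(L[:,0],L[:,2],bins=[np.arange(-50,40,6),np.arange(10,60,5)]); print(e1,e2);print(H.astype(int).T)
x0,y0=max(int(np.median(u))-60,0),max(int(np.median(v))-60,0)
cv2.imwrite('pics/w2.png',cv2.resize(d['image'][y0:y0+120,x0:x0+120,::-1],(600,600),interpolation=2)); print(x0,y0)
E
```

```text
t: 3.0
tool_pos: [0.6004, -0.1675, 0.3601]
tool_rot: [0.15, -3.137, -0.001]
contact_force: [0.1, -0.6, 0.4]
opening: 0.0257
grip_force: 0.0
2206 328 407 167 218
[-50 -44 -38 -32 -26 -20 -14  -8  -2   4  10  16  22  28  34] [10 15 20 25 30 35 40 45 50 55]
[[  0   0   0   0   0   1  37  15  57  16  31  11   0   0]
 [  0   0   0   0   0   0  24  56  31  57  20   2   0   0]
 [  0   0   0   0   0   0   0  13  36   3   0   0   0   0]
 [  0   0   8  22   0   0   3   2   1   1   0   0   0   0]
 [  0   0   1 107 116  66  16   3   6   8   8   4   0   0]
 [  0   0   0   0  58  35  79 101  96  32  23   2   0   0]
 [  0   0   0   0  27 138 129  86  71 159  74   0   0   0]
 [  0   0   0   0   0   0  27  59  59   0   0   0   0   0]
 [  0   0   0   0   0   0   0   0   0   0   0   0   0   0]]
314 130
```

View pics/w2.png

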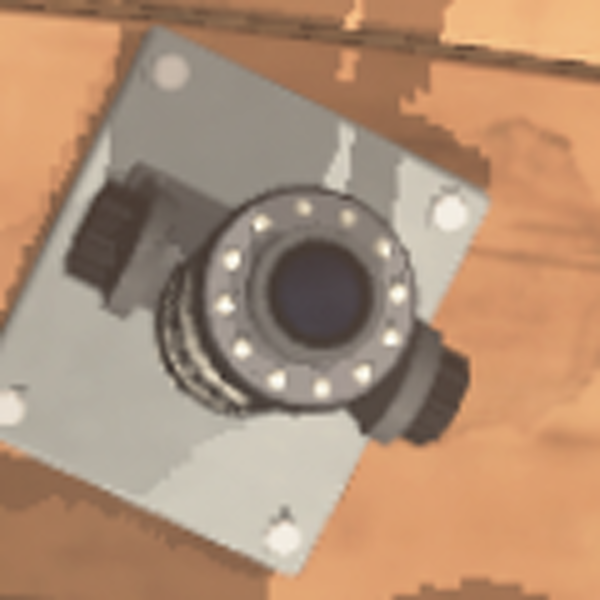

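The crop shows the lens glass centred at crop (320,292), i.e. wrist pixel (378,188). The LED ring is about (376,190) with a radius of about 21 px. Now I'll fit its plane.

```bash
python3 - <<'E'
from h import *
d=pickle.load(open('wrist.pkl','rb')); W=wcloud(d)
u,v=np.meshgrid(np.arange(640),np.arange(480)); rr=np.hypot(u-376,v-190)
g=np.radians(-20.4); ex=np.array([np.cos(g),np.sin(g),0]);ey=np.array([-np.sin(g),np.cos(g),0]); ax=np.array([.5895,-.116,.072])
def plane(P):
    for _ in range(8):
        c=P.mean(0); n=np.linalg.svd(P-c)[2][2]; n*=np.sign(n[2]); e=(P-c)@n; k=abs(e)<max(2.5*np.median(abs(e)),.0004)
        if k.all(): break
        P=P[k]
    return c,n,e.std(),len(P)
for a,b in((12.5,18),(11.5,19)):
    c,n,s,k=plane(W[(rr>a)&(rr<b)]); print(c,n,s*1e3,k,'tilt',np.arccos(n[2]),'dir',np.degrees(np.arctan2(n[1],n[0])))
# ring disc: points within 2.5mm of plane & compute minEnclosing in-plane
near=(rr<26)&(abs((W-c)@n)<.003); P=W[near]; 
a1=np.cross(ey,n); a1/=np.linalg.norm(a1); a2=np.cross(n,a1)
q=(np.stack([(P-c)@a1,(P-c)@a2],1)*1000).astype(np.float32); (cc,rad)=cv2.minEnclosingCircle(q); print('circle',cc,rad,q.mean(0))
ctr=c+a1*cc[0]/1e3+a2*cc[1]/1e3; print('ring centre',ctr)
# glass
vv,uu=188,378; print('glass pts',W[vv-2:vv+3,uu-2:uu+3].reshape(-1,3).mean(0), ((W[rr<8]-c)@n*1000).mean(),((W[(abs(rr-11)<1)]-c)@n*1000).mean())
# axis point consistency
for dd in(45,48): o=ctr-n*dd/1e3; print(dd,o,'local',(o-ax)@ex,(o-ax)@ey)
# plate again
m=(abs(W[...,2]-.010)<.003)&(np.hypot(W[...,0]-.597,W[...,1]+.119)<.09)&(np.ptp(d['image'].astype(int),axis=2)<40)
P=W[m]; r=cv2.minAreaRect((P[:,:2]*1000).astype(np.float32)); print('plate',r)
to((.483,-.301,.11),RT(95.1))
E
```

```text
Traceback (most recent call last):
numpy.linalg.LinAlgError: SVD did not converge
```

```bash
cat > ring.py <<'E'
from h import *
d=pickle.load(open('wrist.pkl','rb')); W=wcloud(d); ok=np.isfinite(W[...,0])
u,v=np.meshgrid(np.arange(640),np.arange(480)); rr=np.hypot(u-376,v-190)
g=np.radians(-20.4); ex=np.array([np.cos(g),np.sin(g),0]);ey=np.array([-np.sin(g),np.cos(g),0]); ax=np.array([.5895,-.116,.072])
def plane(P):
    for _ in range(8):
        c=P.mean(0); n=np.linalg.svd(P-c,full_matrices=False)[2][2]; n*=np.sign(n[2]); e=(P-c)@n; k=abs(e)<max(2.5*np.median(abs(e)),.0004)
        if k.all(): break
        P=P[k]
    return c,n,e.std(),len(P)
print('valid',(ok&(rr<18)).sum(),(rr<18).sum())
for a,b in((12.5,18),(11.5,19)):
    c,n,s,k=plane(W[(rr>a)&(rr<b)&ok]); print(c,n,s*1e3,k,'tilt',np.arccos(n[2]),'dir',np.degrees(np.arctan2(n[1],n[0])))
near=ok&(rr<26)&(abs((W-c)@n)<.003); P=W[near]
a1=np.cross(ey,n); a1/=np.linalg.norm(a1); a2=np.cross(n,a1)
q=(np.stack([(P-c)@a1,(P-c)@a2],1)*1000).astype(np.float32); (cc,rad)=cv2.minEnclosingCircle(q); print('circle',cc,rad,q.mean(0))
ctr=c+a1*cc[0]/1e3+a2*cc[1]/1e3; print('ring centre',ctr)
print('glass',np.nanmean((W[rr<8]-c)@n*1000),np.nanmean((W[(abs(rr-11)<1)]-c)@n*1000))
for dd in(45,48): o=ctr-n*dd/1e3; print(dd,o,'local',(o-ax)@ex,(o-ax)@ey)
m=ok&(abs(W[...,2]-.010)<.003)&(np.hypot(W[...,0]-.597,W[...,1]+.119)<.09)&(np.ptp(d['image'].astype(int),axis=2)<40)
print('plate',cv2.minAreaRect((W[m][:,:2]*1000).astype(np.float32)))
to((.483,-.301,.11),RT(95.1))
E
python3 ring.py
```

```text
valid 1003 1005
[ 0.5839 -0.1128  0.1096] [-0.2457  0.1011  0.9641] 0.5532642999381855 305 tilt 0.2689235364200769 dir 157.64174770365065
[ 0.5837 -0.1124  0.1095] [-0.2475  0.0994  0.9638] 0.5712432783443243 408 tilt 0.26995004069765727 dir 158.12260738745766
circle (-3.195497751235962, -0.6994305849075317) 24.986160278320312 [-1.1407 -2.1955]
ring centre [ 0.5806 -0.112   0.1087]
glass 7.447891608981145 6.20595383687374
45 [ 0.5917 -0.1165  0.0653] local 0.002234303091849688 0.0003016821649165089
48 [ 0.5924 -0.1168  0.0624] local 0.0030340869970849334 0.0002810548728566535
plate ((597.5401611328125, -118.71504211425781), (103.28164672851562, 119.63156127929688), 70.196044921875)
row [0.0002, -0.0005, 0.0101, 0.4298, -0.4046, 0.8348]
```

```bash
python3 -m pendant '[0,0,0.01,0.14,-0.13,0.05,0.4, 0,0,0.01,0.28,-0.26,0.15,0.4, 0,0,0.01,0.43,-0.405,0.3,0.4, 0,0,0.01,0.43,-0.405,0.5,0.4, 0,0,0.01,0.43,-0.405,0.7,0.4, 0,0,0.01,0.43,-0.405,0.835,0.4, 0,0,0.01,0.43,-0.405,0.835,0.4]'
python3 - <<'E'
from h import *
d=grab('wrist','w3.png'); W=wcloud(d)
m=(abs(W[...,2]-.039)<.008)&(np.hypot(W[...,0]-.482,W[...,1]+.301)<.013); v,u=np.where(m)
print(m.sum(),W[m].mean(0),W[m].min(0),W[m].max(0),u.min(),u.max(),v.min(),v.max())
m=(abs(W[...,2]-.062)<.004)&(abs(W[...,1]+.301)<.07)&(W[...,0]<.53); print('front edge',np.percentile(W[m][:,0],[1,3]))
to((.4825,-.301,.027),RT(95))
E
```

```text
t: 3.92
tool_pos: [0.4798, -0.2998, 0.1056]
tool_rot: [0.136, -3.132, -0.009]
contact_force: [0.1, -0.3, 0.4]
opening: 0.0343
grip_force: 0.0
580 [ 0.4832 -0.301   0.0407] [ 0.4755 -0.3086  0.0339] [ 0.4949 -0.2935  0.0449] 307 332 247 279
front edge [0.4939 0.4955]
row [0.0035, -0.0035, -0.0002, -0.0023, 0.0007, 0.2741]
```

View pics/w3.png

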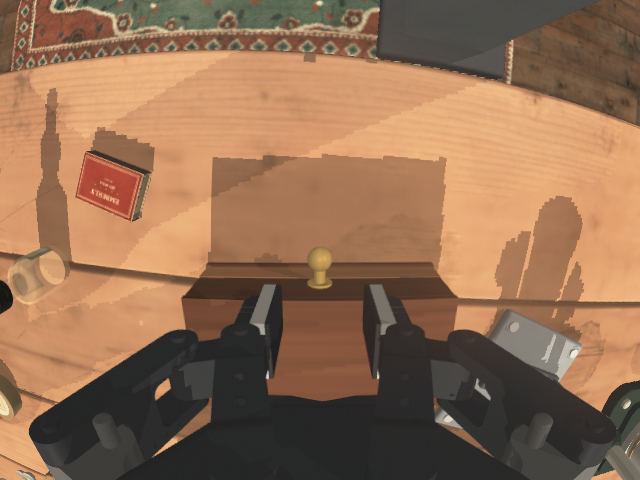

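The ball pull at about (320,258) sits centred between the fingertips at (270,290) and (375,290). Descend and pinch.

```bash
python3 -m pendant '[0,0,0,-0.002,0,0.12,0.4, 0,0,0,-0.002,0,0.22,0.4, 0,0,0,-0.002,0,0.27,0.4, 0,0,0,-0.002,0,0.27,0.4, 0,0,0,-0.002,0,0.27,0.0, 0,0,0,-0.002,0,0.27,0.0, 0,0,0,-0.002,0,0.27,0.0, 0,0,0,-0.002,0,0.27,0.0]' 25
python3 - <<'E'
from h import *
p,r=cur(); print(p)
ex=np.array([np.cos(np.radians(5)),np.sin(np.radians(5)),0]); zz=np.array([0,0,1])
k0=np.array([-96,11]); 
for a in (.2,.4,.6,.8,1.0,1.2,1.4,1.6,1.8,2.0,2.15):
    c,s=np.cos(a),np.sin(a); k=np.array([k0[0]*c+k0[1]*s,-k0[0]*s+k0[1]*c])-k0
    print(a,(r.T@(ex*k[0]+zz*k[1])/300).round(3))
E
```

```text
t: 4.97
tool_pos: [0.485, -0.3009, 0.0311]
tool_rot: [-0.137, 3.137, 0.004]
contact_force: [-1.4, 7.3, 6.2]
opening: 0.0125
grip_force: 24.3
[ 0.485  -0.3009  0.0311]
0.2 [-0.014  0.    -0.063]
0.4 [-0.04   0.    -0.122]
0.6 [-0.077  0.    -0.174]
0.8 [-0.124  0.001 -0.218]
1.0 [-0.178  0.001 -0.252]
1.2 [-0.239  0.001 -0.274]
1.4 [-0.302  0.001 -0.284]
1.6 [-0.366  0.001 -0.281]
1.8 [-0.429  0.001 -0.266]
2.0 [-0.487  0.001 -0.238]
2.15 [-0.526  0.    -0.21 ]
```

```bash
python3 - <<'E'
from h import *
d=grab('wrist'); cv2.imwrite('pics/w4.png',cv2.resize(d['image'][200:360,240:400,::-1],(640,640),interpolation=2))
o=telemetry.get_obs(); print(o['tool_pos'],o['contact_force'],o['opening'],o['grip_force'],o['tool_rot'])
E
```

```text
[ 0.485  -0.3009  0.0311] [-0.5329  7.1619  5.9746] 0.012239224639440964 24.32109385728836 [-0.1373  3.1369  0.0042]
```

View pics/w4.png

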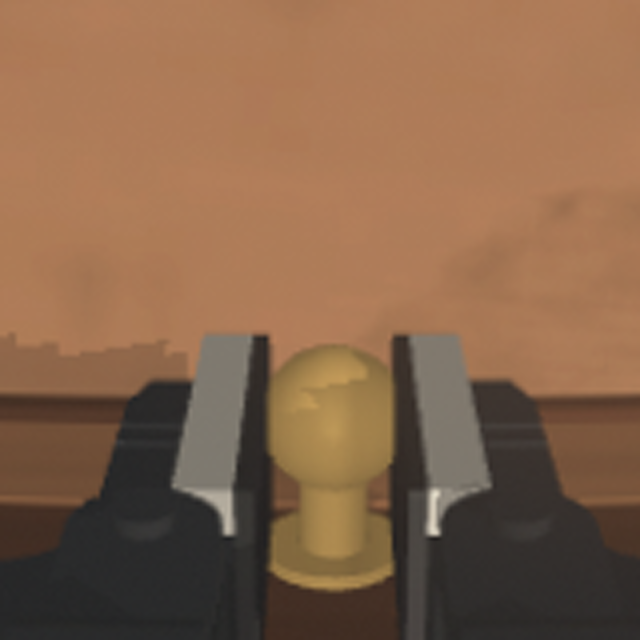

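The ball pull is held between the pads, at crop (330,415). Now swing the lid.

```bash
python3 -m pendant '[0,0,0,-0.006,0,-0.032,0, 0,0,0,-0.014,0,-0.063,0, 0,0,0,-0.026,0,-0.093,0, 0,0,0,-0.04,0,-0.122,0, 0,0,0,-0.057,0,-0.149,0, 0,0,0,-0.077,0,-0.174,0, 0,0,0,-0.1,0,-0.197,0, 0,0,0,-0.124,0,-0.218,0, 0,0,0,-0.15,0,-0.236,0, 0,0,0,-0.178,0,-0.252,0, 0,0,0,-0.208,0,-0.264,0, 0,0,0,-0.239,0,-0.274,0]' 25
python3 - <<'E'
from h import *
o=telemetry.get_obs(); print(o['contact_force'],o['wrist_torque'])
E
```

```text
t: 6.52
tool_pos: [0.5555, -0.2948, 0.1117]
tool_rot: [0.138, -3.138, -0.003]
contact_force: [0.8, 4.9, -2.1]
opening: 0.0129
grip_force: 24.3
[ 0.8192  4.9379 -2.1433] [ 0.8852  0.0364 -0.0376]
```

```bash
python3 -m pendant '[0,0,0,-0.031,0,-0.006,0, 0,0,0,-0.063,0,-0.01,0, 0,0,0,-0.095,0,-0.01,0, 0,0,0,-0.127,0,-0.007,0, 0,0,0,-0.159,0,-0.001,0, 0,0,0,-0.19,0,0.008,0, 0,0,0,-0.219,0,0.021,0, 0,0,0,-0.245,0,0.035,0, 0,0,0,-0.26,0,0.043,0, 0,0,0,-0.26,0,0.043,0.4, 0,0,0,-0.26,0,0.043,0.4, 0,0,0,-0.26,0,0.043,0.4]' 25
python3 -m pendant '[0,0,0,0,0,-0.1,0.4, 0,0,0,0,0,-0.3,0.4, 0,0,0,0.1,0,-0.5,0.4, 0,0,0,0.25,0,-0.5,0.4, 0,0,0,0.25,0,-0.5,0.4]'
python3 - <<'E'
from h import *
d=grab('wrist','w5.png'); print(telemetry.get_obs()['t'],cur()); np.save('W5.npy',wcloud(d))
E
```

```text
t: 8.02
tool_pos: [0.6322, -0.2887, 0.0971]
tool_rot: [0.137, -3.137, -0.002]
contact_force: [-0.7, -0.0, 0.6]
opening: 0.0345
grip_force: 0.0
t: 8.65
tool_pos: [0.5563, -0.2959, 0.2491]
tool_rot: [-0.134, 3.138, -0.001]
contact_force: [-0.9, -0.2, -0.2]
opening: 0.0337
grip_force: 0.0
8.7 (array([ 0.5573, -0.2956,  0.2483]), array([[-0.9963, -0.0863,  0.0003],
       [-0.0863,  0.9963,  0.    ],
       [-0.0003, -0.    , -1.    ]]))
```

View pics/w5.png

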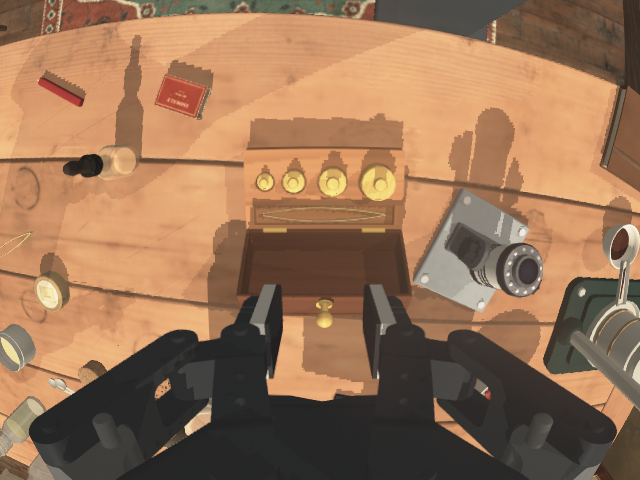

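The lid is leaning fully open. The weights sit in a row at y≈182, and the 100 g weight is at (332,181). Now I'll measure it and check the lid angle.

```bash
python3 - <<'E'
from h import *
W=np.load('W5.npy'); d=pickle.load(open('wrist.pkl','rb'))
def blob(xy,r,z0,z1):
    m=(np.hypot(W[...,0]-xy[0],W[...,1]-xy[1])<r)&(W[...,2]>z0)&(W[...,2]<z1); P=W[m]; c,rad=cv2.minEnclosingCircle((P[:,:2]*1000).astype(np.float32)); return m.sum(),P.mean(0),c,rad,P[:,2].max()
g=np.radians(5); ex=np.array([np.cos(g),np.sin(g)]);ey=np.array([-np.sin(g),np.cos(g)]); o=np.array([.5385,-.2963])-.008*ex
for n,y,t in(('200',.052,.055),('100',.008,.048),('50',-.03,.042),('20',-.059,.037)):
    e=o+y*ey; print(n,e,'knobtop',blob(e,.02,t-.0025,t+.004))
e=o+.008*ey; print('cyl top',blob(e,.022,.030,.0375), 'all',blob(e,.024,.030,.06))
k=W[322-2:322+3,323:328].reshape(-1,3); print('lidknob',W[321,325],'expect',o+.048*ex+ex*.0655)
p=(*e,.13); a=to(p,RT(5)); 
E
```

```text
200 [ 0.526  -0.2452] knobtop (np.int64(105), array([ 0.5261, -0.2454,  0.0537]), (525.6331176757812, -245.04112243652344), 6.032973766326904, np.float64(0.055694519653191714))
100 [ 0.5298 -0.289 ] knobtop (np.int64(114), array([ 0.5302, -0.2894,  0.0466]), (530.1587524414062, -289.346923828125), 6.196861743927002, np.float64(0.048260503390623384))
50 [ 0.5331 -0.3269] knobtop (np.int64(70), array([ 0.5332, -0.3267,  0.0407]), (533.1546630859375, -326.43890380859375), 5.177491664886475, np.float64(0.0424244298765716))
20 [ 0.5357 -0.3558] knobtop (np.int64(47), array([ 0.5361, -0.3556,  0.0356]), (535.6488037109375, -355.59686279296875), 4.225078105926514, np.float64(0.03733369227537899))
cyl top (np.int64(440), array([ 0.5291, -0.289 ,  0.0352]), (529.851806640625, -289.0735168457031), 13.720377922058105, np.float64(0.03729729501310202)) all (np.int64(592), array([ 0.5292, -0.2891,  0.038 ]), (529.851806640625, -289.0735168457031), 13.720377922058105, np.float64(0.048260503390623384))
lidknob [ 0.6416 -0.2864  0.1043] expect [ 0.6436 -0.2871]
row [0.0004, 0.0004, 2.9983, 0.0893, 0.0298, 0.3944]
```

Measured positions match the expected ones to about 0.5 mm. Next, turn 90° about the tool axis while moving above the 100 g weight.

```bash
python3 -m pendant '[0,0,0.33,0.03,0.01,0.05,0.3, 0,0,0.67,0.06,0.02,0.1,0.3, 0,0,1,0.089,0.03,0.2,0.3]'
python3 -m pendant '[0,0,0.33,0,0,0,0.3, 0,0,0.67,0,0,0,0.3, 0,0,1,0,0,0,0.3]'
python3 -m pendant '[0,0,0.33,0,0,0.05,0.3, 0,0,0.67,0,0,0.1,0.3, 0,0,1,0,0,0.19,0.3, 0,0,1,0,0,0.19,0.3, 0,0,1,0,0,0.19,0.3]'
python3 - <<'E'
from h import *
d=grab('wrist','w6.png'); W=wcloud(d); print(cur(),telemetry.get_obs()['q'])
e=np.array([.53,-.2892])
for z0,z1,r in((.045,.052,.02),(.031,.0375,.022)):
    m=(np.hypot(W[...,0]-e[0],W[...,1]-e[1])<r)&(W[...,2]>z0)&(W[...,2]<z1); v,u=np.where(m); print(m.sum(),cv2.minEnclosingCircle((W[m][:,:2]*1000).astype(np.float32)),W[m][:,2].max(),u.mean(),v.mean())
to((.53,-.2892,.0375),RT(5))
E
```

```text
t: 9.07
tool_pos: [0.532, -0.2891, 0.1882]
tool_rot: [0.687, 3.064, -0.001]
contact_force: [0.6, 0.2, 0.2]
opening: 0.0258
grip_force: 0.0
t: 9.45
tool_pos: [0.5313, -0.2886, 0.1869]
tool_rot: [-1.457, -2.782, -0.001]
contact_force: [0.1, 0.0, -0.0]
opening: 0.0257
grip_force: 0.0
t: 10.07
tool_pos: [0.5315, -0.289, 0.1315]
tool_rot: [2.119, 2.319, 0.0]
contact_force: [0.4, -0.7, 1.3]
opening: 0.0255
grip_force: 0.0
(array([ 0.5318, -0.2893,  0.1322]), array([[-0.0896,  0.996 ,  0.0013],
       [ 0.996 ,  0.0896, -0.0008],
       [-0.0009,  0.0012, -1.    ]])) [-0.6212  0.0856  1.7485  0.0001  1.3059 -0.7109]
244 ((530.1691284179688, -288.61083984375), 6.0769453048706055) 0.048705956626189324 319.08196721311475 245.1516393442623
904 ((529.9174194335938, -288.8865661621094), 13.672924995422363) 0.03746545509479213 319.16924778761063 238.6637168141593
row [0.0023, 0.0018, 0.0048, 0.0012, -0.0063, 0.3156]
```

View pics/w6.png

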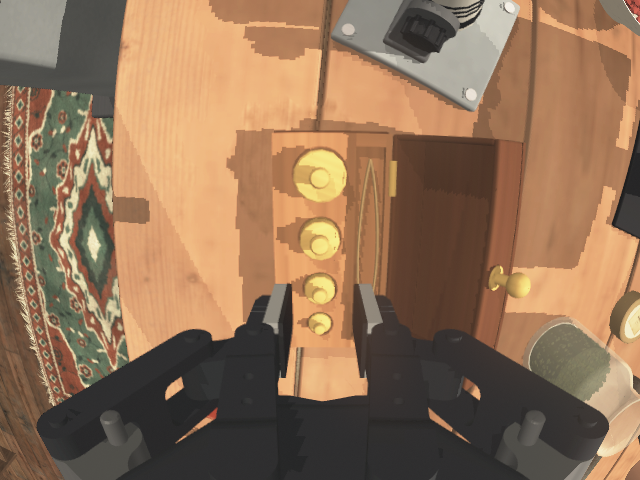

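The 100 g weight at (320,240) is lined up between the fingers, whose tips are at x 285 and 365. Descend and grip the knob.

```bash
python3 -m pendant '[0,0,0.005,0.002,-0.006,0.12,0.3, 0,0,0.005,0.002,-0.006,0.22,0.3, 0,0,0.005,0.002,-0.006,0.29,0.3, 0,0,0.005,0.002,-0.006,0.315,0.3, 0,0,0.005,0.002,-0.006,0.315,0.3]' 40
python3 -m pendant '[0,0,0,0,0,0,0, 0,0,0,0,0,0,0, 0,0,0,0,0,0,0, 0,0,0,0,0,0,0]' 40
python3 - <<'E'
from h import *
p,r=cur(); print(p,r); to((p[0],p[1],.16),RT(5)); np.savez('grasp.npz',p=p,r=r)
E
```

```text
t: 10.75
tool_pos: [0.5297, -0.2889, 0.0372]
tool_rot: [2.124, 2.314, 0.0]
contact_force: [0.5, -0.3, -0.3]
opening: 0.0256
grip_force: 0.0
t: 11.25
tool_pos: [0.53, -0.2892, 0.038]
tool_rot: [2.123, 2.312, 0.0]
contact_force: [-0.9, -0.3, 5.4]
opening: 0.0104
grip_force: 39.4
[ 0.53   -0.2892  0.038 ] [[-0.085   0.9964  0.0019]
 [ 0.9964  0.085  -0.0015]
 [-0.0016  0.0018 -1.    ]]
row [0.0034, 0.0031, -0.0042, -0.0007, 0.0007, -0.4066]
```

```bash
python3 -m pendant '[0,0,0,0,0,-0.02,0, 0,0,0,0,0,-0.06,0, 0,0,0,0,0,-0.13,0, 0,0,0,0,0,-0.25,0, 0,0,0,0,0,-0.4,0, 0,0,0,0,0,-0.5,0, 0,0,0,0,0,-0.5,0]' 40
python3 - <<'E'
from h import *
d=grab('wrist','w7.png'); W=wcloud(d); p,r=cur(); print(p,telemetry.get_obs()['opening'])
T=(W-p)@r  # tool coords
m=(np.hypot(T[...,0],T[...,1])<.025)&(abs(T[...,2])<.04)
v,u=np.where(m); P=T[m]; print(m.sum(),u.min(),u.max(),v.min(),v.max())
for z in np.arange(-20,35,3):
    k=abs(P[:,2]*1000-z)<1.5
    if k.sum()>5: print(z,k.sum(),(P[k].min(0)*1000).round(1),(P[k].max(0)*1000).round(1))
n=np.array([-.249,.0955,.9638]); n/=np.linalg.norm(n); Rt=RT(5,-n); F=np.array([.5662,-.1068,.1638])
b=F+n*(.038-.016); print('final tcp',b)
to(F+n*.15,Rt); to(b,Rt)
E
```

```text
t: 12.12
tool_pos: [0.5309, -0.2897, 0.1915]
tool_rot: [2.12, 2.308, 0.001]
contact_force: [-0.8, 0.2, -0.5]
opening: 0.0105
grip_force: 39.1
[ 0.5297 -0.2889  0.1885] 0.010295170701898901
5381 268 377 258 377
-20 255 [-11.4 -16.9 -21.5] [ 10.3  20.3 -18.5]
-17 264 [ -0.1 -17.  -18.5] [ 10.6  20.8 -15.5]
-14 244 [ -4.  -16.9 -15.5] [ 10.5  20.6 -12.5]
-11 757 [-12.3 -16.  -12.5] [10.3 19.8 -9.5]
-8 227 [ -8.7 -14.7  -9.5] [10.3 18.9 -6.5]
-5 67 [ 2.5 -7.2 -6.5] [ 9.5 13.4 -4.3]
-2 311 [-13.   -8.4  -2.4] [12.6 10.5 -0.5]
1 529 [-14.6  -9.   -0.5] [12.9 12.8  2.5]
4 112 [ 5.3 -9.6  2.5] [13.  13.3  5.5]
7 143 [  4.  -10.7   5.5] [12.8 13.7  8.5]
10 111 [  3.3 -11.3   8.5] [12.8 13.3 11.5]
13 111 [  3.  -11.1  11.5] [12.9 13.7 14.5]
16 104 [  3.6 -11.2  14.5] [12.6 13.4 17.5]
19 42 [  3.  -11.4  17.6] [12.4 13.5 19.9]
final tcp [ 0.5607 -0.1047  0.185 ]
row [-0.4576, -0.2248, -0.0318, 0.6518, 0.0538, -0.4008]
row [-0.4576, -0.2248, -0.0318, 0.603, 0.1552, 0.0107]
```

View pics/w7.png

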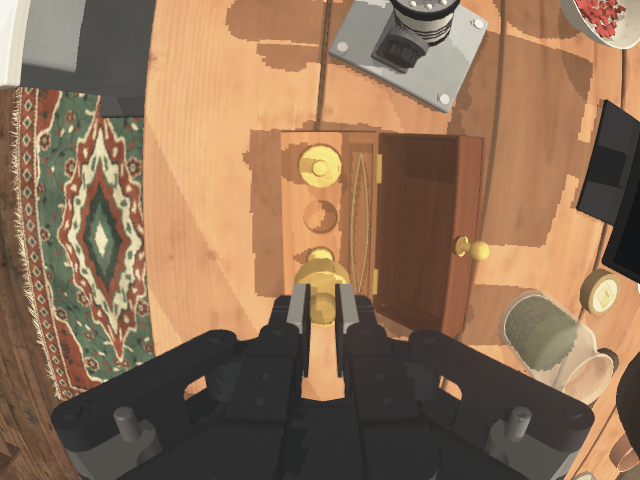

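The weight is out and in the gripper at about (320,290), its pocket is empty at (320,215), and the others are in place. Move to the standoff on the line of sight.

```bash
python3 -m pendant '[-0.06,-0.03,0,0.08,0.01,-0.1,0, -0.12,-0.06,-0.01,0.2,0.02,-0.2,0, -0.2,-0.1,-0.01,0.33,0.03,-0.3,0, -0.28,-0.14,-0.02,0.46,0.04,-0.4,0, -0.36,-0.18,-0.03,0.57,0.05,-0.4,0, -0.457,-0.225,-0.032,0.652,0.054,-0.4,0, -0.457,-0.225,-0.032,0.652,0.054,-0.4,0, -0.457,-0.225,-0.032,0.652,0.054,-0.4,0, -0.457,-0.225,-0.032,0.652,0.054,-0.4,0]' 40
python3 - <<'E'
from h import *
p,r=cur(); d=grab('wrist'); W=wcloud(d); p2,r2=cur(); print(p,p2,r2[:,2])
T=(W-p)@r*1000
m=(np.hypot(T[...,0],T[...,1])<25)&(T[...,2]>5)&(T[...,2]<30); P=T[m]; 
side=P[(P[:,2]>7)&(P[:,2]<16)]
from scipy.optimize import least_squares
f=least_squares(lambda q:np.hypot(side[:,0]-q[0]-q[2]*(side[:,2]-10),side[:,1]-q[1]-q[3]*(side[:,2]-10))-13.5,[0,0,0,0],loss='soft_l1',f_scale=.3)
print('cyl axis',f.x,'n',len(side),'res',np.abs(f.fun).mean())
top=T[(np.hypot(T[...,0],T[...,1])<12.5)&(abs(T[...,2])<5)&(T[...,0]>6)]; print('top z',np.percentile(top[:,2],[10,50,90]),len(top)); print('bottom',np.percentile(P[:,2],[50,95,99,100]))
# camera ring in view?
m=(np.hypot(W[...,0]-.578,W[...,1]+.111)<.03)&(abs(W[...,2]-.115)<.02); v,u=np.where(m); print('ring px',m.sum(),u.mean() if len(u) else 0,v.mean() if len(v) else 0)
cv2.imwrite('pics/w8.png',d['image'][:,:,::-1])
E
```

```text
t: 13.3
tool_pos: [0.5286, -0.0931, 0.3058]
tool_rot: [1.939, 2.145, 0.139]
contact_force: [0.2, -0.8, 0.0]
opening: 0.01
grip_force: 39.2
[ 0.5286 -0.0931  0.3058] [ 0.5288 -0.0931  0.306 ] [ 0.2449 -0.0939 -0.965 ]
cyl axis [-0.0814  0.4248  0.0124 -0.0155] n 360 res 0.1989632062366377
top z [-1.5947  2.5845  3.4014] 485
bottom [12.8897 20.7165 21.9136 23.0385]
ring px 2093 324.1208791208791 208.7639751552795
```

View pics/w8.png

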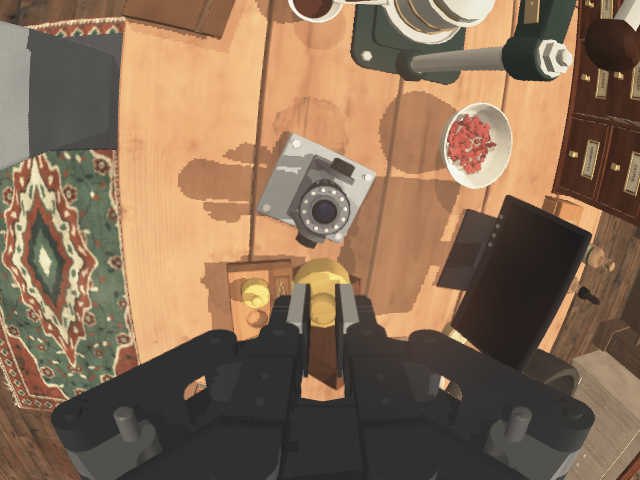

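The weight is held squarely, with its underside about 22 mm beyond the TCP. The lens, at (325,211), is in clear view, so I'll re-fit it from this second viewpoint.

```bash
cat > ring2.py <<'E'
from h import *
d=pickle.load(open('wrist.pkl','rb')); W=wcloud(d); ok=np.isfinite(W[...,0])
n0=np.array([-.249,.0955,.9638]); n0/=np.linalg.norm(n0); A=np.array([.5898,-.116,.072])
h=(W-A)@n0*1000; rad=np.linalg.norm(W-A-h[...,None]/1000*n0,axis=-1)*1000
near=ok&(h>20)&(h<60)&(rad<35)
for r0 in range(0,32,3):
    k=near&(rad>=r0)&(rad<r0+3); print(r0,k.sum(),np.percentile(h[k],[10,50,90]).round(1))
def plane(P):
    for _ in range(10):
        c=P.mean(0); n=np.linalg.svd(P-c,full_matrices=False)[2][2]; n*=np.sign(n[2]); e=(P-c)@n; P=P[abs(e)<max(2.5*np.median(abs(e)),.0006)]
    return c,n,e.std(),len(P)
for a,b,l,t in((0,10,40,50),(14,23,33,50),(14,23,41,49)):
    c,n,s,k=plane(W[near&(rad>a)&(rad<b)&(h>l)&(h<t)]); print('plane',(a,b),c,n,s*1e3,k,'tilt',np.arccos(n[2]),np.degrees(np.arctan2(n[1],n[0])),'h',(c-A)@n0*1e3)
# ring outline: front-face points
f=near&(h>33); P=W[f]-A; a1=np.cross([0.344,.939,0],n0); a1/=np.linalg.norm(a1); a2=np.cross(n0,a1)
q=(np.stack([P@a1,P@a2],1)*1000).astype(np.float32); print('circle',cv2.minEnclosingCircle(q), 'a1',a1)
g=cv2.cvtColor(d['image'],cv2.COLOR_RGB2GRAY); 
hc=cv2.HoughCircles(cv2.resize(g[180:245,290:360],None,fx=6,fy=6,interpolation=2),cv2.HOUGH_GRADIENT,1,20,param1=100,param2=20,minRadius=40,maxRadius=190)
if hc is not None: print('hough',[( (c[0]/6+290).round(1),(c[1]/6+180).round(1),(c[2]/6).round(1)) for c in hc[0][:6]])
E
python3 ring2.py
```

```text
0 32 [45.3 46.5 47.3]
3 92 [45.  46.  47.1]
6 165 [43.9 45.3 46.5]
9 220 [43.6 44.6 45.4]
12 249 [42.7 44.1 45.2]
15 353 [37.  38.  40.9]
18 376 [37.1 38.1 39.8]
21 437 [36.4 37.6 38.8]
24 174 [29.4 36.1 37.6]Traceback (most recent call last):
  File "ring2.py", line 7, in <module>
    k=near&(rad>=r0)&(rad<r0+3); print(r0,k.sum(),np.percentile(h[k],[10,50,90]).round(1))
                                                  ~~~~~~~~~~~~~^^^^^^^^^^^^^^^^^
    return _quantile_unchecked(
        a, q, axis, out, overwrite_input, method, keepdims, weights)
    return _ureduce(a,
                    func=_quantile_ureduce_func,
    ...<5 lines>...
                    overwrite_input=overwrite_input,
                    method=method)
    r = func(a, **kwargs)
    result = _quantile(arr,
                       quantiles=q,
    ...<2 lines>...
                       out=out,
                       weights=wgt)
    slices_having_nans = np.isnan(arr[-1, ...])
                                  ~~~^^^^^^^^^
IndexError: index -1 is out of bounds for axis 0 with size 0
```

```bash
sed -i 's/range(0,32,3)/range(0,24,12)/; s/((0,10,40,50),(14,23,33,50),(14,23,41,49))/((16,23,34,41),(17,24,35,40),(0,11,40,50))/' ring2.py; python3 ring2.py
```

```text
0 32 [45.3 46.5 47.3]
12 249 [42.7 44.1 45.2]
plane (16, 23) [ 0.5805 -0.1121  0.1085] [-0.2534  0.0886  0.9633] 0.5512773257309156 704 tilt 0.27180655681977756 160.71920080469326 h 37.86816274583187
plane (17, 24) [ 0.581  -0.111   0.1085] [-0.2555  0.0891  0.9627] 0.6112425123740137 743 tilt 0.2740065692243325 160.78372913894322 h 37.80309453427899
plane (0, 11) [ 0.5787 -0.1117  0.1155] [-0.246   0.0634  0.9672] 0.5003842696641011 272 tilt 0.2568949727776598 165.54366942029432 h 45.07209113745019
circle ((0.1935395747423172, 1.1109000444412231), 25.40190315246582) a1 [ 0.905  -0.3315  0.2667]
hough [(np.float32(324.2), np.float32(209.6), np.float32(26.0)), (np.float32(327.8), np.float32(211.1), np.float32(22.5)), (np.float32(320.6), np.float32(208.9), np.float32(29.4)), (np.float32(327.4), np.float32(207.4), np.float32(22.6)), (np.float32(331.4), np.float32(211.8), np.float32(18.7)), (np.float32(325.1), np.float32(214.1), np.float32(22.3))]
```

```bash
python3 - <<'E'
from h import *
n=np.array([-.2517,.0916,.9635]); n/=np.linalg.norm(n); F=np.array([.5661,-.1068,.1635]); to(F+n*.022,RT(5,-n))
E
```

```text
row [-0.0136, 0.003, -0.0009, 0.0003, 0.0033, 0.4199]
```

```bash
python3 -m pendant '[-0.014,0.003,0,0,0.003,0.07,0, -0.014,0.003,0,0,0.003,0.14,0, -0.014,0.003,0,0,0.003,0.21,0, -0.014,0.003,0,0,0.003,0.28,0, -0.014,0.003,0,0,0.003,0.34,0, -0.014,0.003,0,0,0.003,0.39,0, -0.014,0.003,0,0,0.003,0.42,0, -0.014,0.003,0,0,0.003,0.42,0, -0.014,0.003,0,0,0.003,0.42,0, -0.014,0.003,0,0,0.003,0.42,0, -0.014,0.003,0,0,0.003,0.42,0]' 40
python3 - <<'E'
from h import *
n=np.array([-.2517,.0916,.9635]); n/=np.linalg.norm(n); F=np.array([.5661,-.1068,.1635]); A=F-.095*n
p,r=cur(); print('pos err mm',r.T@(F+n*.022-p)*1000,'ang',np.degrees(np.arccos(-r[:,2]@n))); to(F+n*.022,RT(5,-n))
for s in('scene','side'):
    d=grab(s); W=cloud(d); P=W-A; h=P@n*1000; rd=np.linalg.norm(P-h[...,None]/1000*n,axis=-1)*1000
    T=(W-p)@r*1000
    m=np.isfinite(h)&(rd<20)&(h>97)&(h<113); S=T[m]; print(s,'weight pts',m.sum(),'h range',np.percentile(h[np.isfinite(h)&(rd<20)&(h>85)&(h<118)],[1,5,50]))
    from scipy.optimize import least_squares
    f=least_squares(lambda q:np.hypot(S[:,0]-q[0],S[:,1]-q[1])-13.5,[0,0],loss='soft_l1',f_scale=.5); print('weight centre in tool',f.x)
    m=np.isfinite(h)&(rd<32)&(h>25)&(h<50); print('barrel: n',m.sum(),'h max',np.percentile(h[m],[50,98]))
    q=np.stack([(W[m]-A)@np.cross([.344,.939,0],n),(W[m]-A)@np.array([.344,.939,0])],1)*1000; print(cv2.minEnclosingCircle(q[h[m]>34].astype(np.float32)))
    x,y=(255,190) if s=='scene' else (250,200); cv2.imwrite(f'pics/{s}9.png',cv2.resize(d['image'][y:y+150,x:x+200,::-1],(800,600),interpolation=2))
E
```

```text
t: 14.72
tool_pos: [0.5608, -0.104, 0.1859]
tool_rot: [1.932, 2.142, 0.15]
contact_force: [-0.0, -0.8, -0.8]
opening: 0.0097
grip_force: 39.2
pos err mm [-0.5823 -0.6174  1.1985] ang 0.14695339323516865
row [0.0048, 0.0009, 0.0016, -0.0019, -0.0021, 0.004]
scene weight pts 68 h range [ 95.358   97.1039 108.6106]
weight centre in tool [ 1.0696 -0.6565]
barrel: n 346 h max [37.844  46.8764]
((-1.2173405885696411, -1.6679555177688599), 25.32781410217285)
side weight pts 43 h range [ 98.5231  99.0392 108.4511]
weight centre in tool [0.7537 0.0972]
barrel: n 194 h max [39.5164 48.5942]
((0.2985588312149048, -1.929638147354126), 26.714366912841797)
```

View pics/scene9.png

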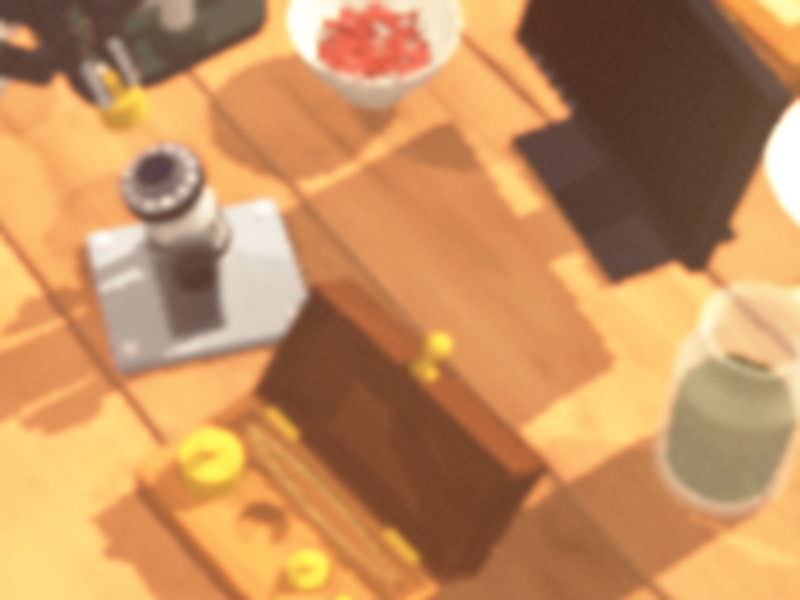

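The scene view shows the weight held at crop (120,105) over the lens at (155,170), the lid open, and the other weights in place. Next, trim the pose and check the scene cameras' bias against the fixed base plate.

```bash
python3 -m pendant '[0.005,0.001,0,-0.002,-0.002,0.004,0, 0.005,0.001,0,-0.002,-0.002,0.004,0, 0.005,0.001,0,-0.002,-0.002,0.004,0, 0.005,0.001,0,-0.002,-0.002,0.004,0, 0.005,0.001,0,-0.002,-0.002,0.004,0, 0.005,0.001,0,-0.002,-0.002,0.004,0]' 40
python3 - <<'E'
from h import *
n=np.array([-.2517,.0916,.9635]); n/=np.linalg.norm(n); F=np.array([.5661,-.1068,.1635])
p,r=cur(); print('err mm',r.T@(F+n*.022-p)*1000,'ang',np.degrees(np.arccos(-r[:,2]@n)))
for s in('scene','side','wrist'):
    d=grab(s); W=wcloud(d) if s=='wrist' else cloud(d); im=d['image'].astype(int)
    m=(abs(W[...,2]-.010)<.004)&(np.hypot(W[...,0]-.597,W[...,1]+.119)<.09)&(np.ptp(im,axis=2)<45)
    k,l,st,ce=cv2.connectedComponentsWithStats(m.astype(np.uint8)); b=1+st[1:,4].argmax(); P=W[l==b]; print(s,'plate',cv2.minAreaRect((P[:,:2]*1000).astype(np.float32)))
    # mid of ring in image from depth: lens, weight mask by colour
    A=F-.095*n; h=(W-A)@n*1000; rd=np.linalg.norm(W-A-h[...,None]/1000*n,axis=-1)*1000
    Rm=R.from_rotvec(np.ravel(d['rvec'])).as_matrix()
    if s!='wrist':
        pr=lambda X:(lambda c:np.array([d['fx']*c[0]/c[2]+d['cx'],d['fy']*c[1]/c[2]+d['cy']]))(Rm@X+np.ravel(d['tvec']))
        print(' proj lens',pr(A+.045*n),'ring c',pr(A+.038*n),'weight c',pr(F+n*.01),'underside',pr(F))
        u0,v0=pr(A+.038*n).astype(int); g=(h>34)&(h<48)&(rd<30); v,u=np.where(g); print(' ring px bbox',u.min(),u.max(),v.min(),v.max())
        y=(im[...,0]-im[...,2]>70)&(im[...,0]>150)&(rd<22)&(h>90)&(h<120); v,u=np.where(y); print(' weight px',u.min(),u.max(),v.min(),v.max(),y.sum())
E
```

```text
t: 15.58
tool_pos: [0.5604, -0.1048, 0.184]
tool_rot: [1.935, 2.144, 0.147]
contact_force: [0.6, 0.3, -1.0]
opening: 0.0103
grip_force: 39.2
err mm [-0.1253  0.3478 -0.5693] ang 0.06556167877203996
scene plate ((597.2919921875, -119.0455093383789), (105.13782501220703, 117.5232925415039), 70.32046508789062)
 proj lens [293.3183 231.7859] ring c [294.3067 233.5973] weight c [284.4201 215.4792] underside [285.9583 218.2982]
 ring px bbox 284 304 226 243
 weight px 278 291 208 223 109
side plate ((597.0496826171875, -120.8370590209961), (104.64786529541016, 121.3416519165039), 70.62384796142578)
 proj lens [297.163 244.608] ring c [297.9009 246.4108] weight c [290.663  228.7265] underside [291.7687 231.428 ]
 ring px bbox 290 306 241 253
 weight px 286 296 225 234 67
wrist plate ((597.6754150390625, -117.73222351074219), (103.5533676147461, 120.10870361328125), 69.94098663330078)
```

```bash
python3 -c "
from station import ctrl; print(ctrl.finish_job())"
```

```text
the job is handed in; nothing more can be done
None
```

The job is handed in at about 16 s: the lid leans back fully open, and the gripper holds the 100 g weight still at the focus point, underside facing the lens. By my own camera measurements it is within about 2 mm and well under 1° of that pose; the hand-in gave no verdict.

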